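# Hook the mug out from under the bench shelf

## Robot

A 7-joint arm with a two-finger parallel gripper is mounted at the origin on the work surface. World frame = base frame: x ahead of the robot, y to its left, z up, the work surface at z = 0. Lengths are in m, angles in rad, forces in N, time in s.
With the tool pointing down it reaches from about 0.4 to 0.875 m from the base axis. Payload 19.3 kg.
Tool frame: the origin (TCP) lies at the very end of the fingers, on their centre line; the grasp point (between the pads) lies 19 mm behind it; z points along the fingers, y is the line along which they close (so a half turn about z gives the same grasp; the last joint's range is limited). The gripper opens to 85 mm and grips with 20 to 120 N. Pads are 22 mm wide; open, the fingers measure 114 mm over their backs; the gripper's body (76 mm by 85 mm) begins 54 mm behind the grasp point. The pads swing forward as they close: fully open they stand 13 mm farther back than shut.
Start: joints at [1.034, 0.521, -0.036, 1.599, 0.021, 1.021, -0.113], TCP at [0.281, -0.558, 0.231] pointing down, gripper open.
Joint ranges: [-2.91, 2.91], [-0.3, 2.13], [-1.5, 1.42], [0.17, 2.43], [-1.26, 4.41], [0.16, 1.93], [-2.52, 2.52]. Speed limits (rad/s): [1.89, 1.89, 2.39, 2.39, 3.01, 3.01, 3.01].

## Interface

Orientations are given as [roll, pitch, yaw] about the fixed x, y, z axes, in that order (R = Rz(yaw) Ry(pitch) Rx(roll)).
In Python, from workcell import bot gives the robot as it stands. The module is installed in compiled form; this text tells all that it offers.
- The arm moves only by the tool apply_moves, never from a script. Its arguments are lists of equal length, an entry for each row: "claw": the finger opening in m, from 0 to 0.0854; "xyz": the shift along the tool's x, y, z in m, a list of three; "twist": the turn, a rotation vector about the tool's x, y, z in rad, a list of three. A call has 1 to 20 rows; each row shifts and turns the commanded pose from where the row before left it, along the tool's axes as they then stand; what a row does not reach is not made up. A row lasts 1/10 s, in which the tool goes at most 50 mm and 8.59 degrees, less where a joint would pass 70% of its speed; a pose out of reach is approached as far as the arm can. A call with a gripper value outside its range is refused whole. The fingers move at their own pace and stop on an object; "force" is the grip in N (left out, the last holds). Time passes only in rows, so rows that do not move let the fingers close. It gives the time, the measured TCP pose, the force, the opening and the grip force at its end, in the units of the state.
- bot.observe(): the state, without advancing time (a new reading comes with each control period).
- bot.grab_frame(name): name is "side" or "top" or "wrist"; returns a dict with "img" (420x560x3 uint8, red, green, blue), "vfov" (degrees; the focal length in pixels is half the picture's height over the tangent of half this angle, whatever the lens; pixels are square), "cx", "cy" (the principal point, pixels), "view" (4x4, takes a point from world to camera coordinates). Camera axes: x right, y up, looking along -z (the intrinsics and any distortion apply to the point x, -y, -z); pixel columns grow to the right and rows downward; lengths in m; the calibration is good to about 2 mm. The wrist camera is an equidistant fisheye: a pixel r from the principal point sees the ray r / f radians off the axis. A picture is of the moment at which its call begins. There is no depth.
- bot.job_done(): hands the job in; it is judged then, once.
Trained networks look in the newest picture that a camera, given by its name, has taken for a name from the list of things; names that differ only in an ending like _2 or _b are one class to them, and where a whole thing is asked for, a point or a joint stands for the part that bears it (a point fixed in the world has none). Each returns a list of dicts, best first, with "score" (0 to 1); they miss things now and then, are a little off and sometimes report something else, mostly with a low value. They report only what shows in the picture. A call takes as long as a camera call. They do not tell look-alikes from the thing itself.
- bot.find_in(camera, query): "position" ([x, y, z] in m, in world coordinates, good to about 4 mm: the middle of the surface that is visible of it).
The state is a dict: "clock": time; "qpos": joint angles; "qd": joint speeds; "joint_efforts": joint torques, N m; "position": TCP position; "tool_rot": TCP orientation; "force": force on the tool from outside, world axes, zero at the start; "moment": the same for the moment, N m; "grip_width": finger opening in m; "finger_force": force on a finger pad.
Only numpy, scipy, OpenCV 4.12 (cv2) and the standard library are available. Lean on these libraries where they do the work, as an engineer would, in place of code of your own. Each camera call takes 0.05 s, during which the arm holds its last target. There are 200 camera calls.

## Task

The white mug has been pushed back under the low shelf on the painting bench. Pick up the reaching hook, put its crook behind the mug and drag the mug gently forward, upright, until all of it stands on the open table just in front of the shelf with a clear finger's width to spare, then put the hook down on the table and let go. Do not touch the mug with the gripper or the arm, and leave the jar and the can beside it standing where they are.

Things in the scene. Friction and masses are not known exactly. Their poses are not given: they have to be found in the camera images.
- hook_grip (a point): Centre of the reaching hook's dark wooden handle, a bar 120 mm long (its x), 24 wide (y), 32 high (z), lying flat on the table, front right. A 7 mm metal rod leaves its +x end at mid-height and runs straight to 160 mm ahead of this point, then bends level through 130 degrees to the left (+y), radius 52 mm, to a tip 200 mm ahead and 85 mm left. 0.16 kg, balances about 30 mm ahead.
- hook_crook (a point): Centre of the hook's arc: in the hook's axes 160 mm ahead (+x) and 52 mm left (+y) of hook_grip, same height, same axes. The whole hook lies in one level plane. A mug whose axis is here sits inside the crook with about 10 mm play (inner radius 48 mm); the crook's mouth faces left and back to the handle.
- mug_mid (a point): Point on the white mug's axis, half-way up (40 mm above its foot). 80 mm high, greatest radius 38 mm, about 0.25 kg, upright on the table; one handle sticks out about 30 mm along its own +y (to the left, or left and towards the robot). It starts with its axis 30 to 50 mm behind the shelf's front edge, in one of three places 150 mm apart along the shelf.
- jar_mid (a point): Centre of a closed glass jar with a white cap, 110 mm high, radius 34 mm, standing in another of the three places under the shelf. Leave it there.
- can_mid (a point): Centre of an open metal can without handle, 100 mm high, radius 34 mm, standing in the remaining place under the shelf. Leave it there.
- shelf_edge (a point): Middle of the lower front edge of the bench shelf, 160 mm above the table. The shelf is a fixed board 170 mm deep (its +x, away from the robot), 600 mm wide (its y) and 18 mm thick on two upright end panels, open in front and behind; low books and tubes lie on top of it. Its x axis points level from the front edge to the back edge.
Mind the look-alikes: they are no part of the job. What is shaped like the part that bears mug_mid but pink is not meant.

How it is judged:
On the way:
1. the hook bears on the mug to drag it (contact force between hook and mug above 0.25 N), for 0.1 s.
At the end, for the whole second after the job is handed in: The mug stands upright and still on the table, its axis 46 to 250 mm in front of the shelf's front edge and within 330 mm sideways of its middle; the hook lies still on the table (handle centre below 30 mm); jar and can are within 25 mm of where they stood (x of mug_mid in the frame of shelf_edge between -0.25 and -0.046 m and y of mug_mid in the frame of shelf_edge between -0.33 and 0.33 m and height (world z) of mug_mid below 0.05 m and angle between mug_mid's own z axis and vertical below 0.15 rad and linear speed of each of mug, hook below 0.02 m/s and height (world z) of hook_grip below 0.03 m and distance of each of jar_mid, can_mid from where it was at the start of the episode below 0.025 m); the robot touches nothing.
It fails at once if the mug is tipped by more than about 35 degrees (angle between mug_mid's own z axis and vertical above 0.6 rad).
It fails at once if the mug is lifted off the table by more than 30 mm (height (world z) of mug_mid above 0.07 m).
It fails at once if the mug is flung (faster than 0.4 m/s) (linear speed of mug above 0.4 m/s).
It fails at once if the gripper or the arm touches the mug (contact force between any of the fingers, the arm and mug above 0.3 N).
It fails at once if the jar or the can is knocked over (angle between any of jar_mid, can_mid's own z axis and vertical above 0.4 rad).
It also fails if it takes over 54 s, if anything falls off the work surface, if the arm or the gripper's body presses on something with over 40 N, if the wrist force passes 120 N, or if a joint passes its speed limit or range.

## Working session

There is one attempt and no reset: what is moved stays moved. The work goes in short steps, Python scripts to look and compute and a tool call to move; the robot and the scene stay as the last step left them, time stands still between calls to the robot, and variables do not carry over. Pictures are saved under pics/ and viewed, at most 10 in all, crops included, and the job is handed in when it is done.

Besides the shell and the picture viewer there is one more tool, called after "Emit:" as name(argument=value, ...), one argument or row to a line, values as JSON. apply_moves: Moves the arm, as the interface text tells. Its arguments: {"type":"object","properties":{"claw":{"type":"array"},"xyz":{"type":"array"},"twist":{"type":"array"},"force":{"type":"number"}},"required":["claw","xyz","twist"]}

```bash
mkdir -p pics; cat > h.py <<'E'
import numpy as np, cv2
from workcell import bot
def grab(c,name=None):
    f=bot.grab_frame(c)
    if name: cv2.imwrite(f'pics/{name}.png',f['img'][:,:,::-1])
    return f
def proj(f,p):
    c=f['view']@np.append(p,1); F=f['img'].shape[0]/2/np.tan(np.radians(f['vfov']/2))
    return np.round([f['cx']+F*c[0]/-c[2], f['cy']-F*c[1]/-c[2]],1)
def ray(f,u,v):
    F=f['img'].shape[0]/2/np.tan(np.radians(f['vfov']/2)); V=f['view']; R=V[:3,:3]
    d=R.T@np.array([(u-f['cx'])/F,-(v-f['cy'])/F,-1.]); return -R.T@V[:3,3], d/np.linalg.norm(d)
def onz(f,u,v,z):
    o,d=ray(f,u,v); return o+d*(z-o[2])/d[2]
E
python3 - <<'E'
from h import *
F={c:grab(c,c+'0') for c in('side','top')}
for c in F:
    print(c,F[c]['vfov'],F[c]['cx'],F[c]['cy'],(-F[c]['view'][:3,:3].T@F[c]['view'][:3,3]).round(3))
    for q in 'hook_grip hook_crook mug_mid jar_mid can_mid shelf_edge'.split():
        for r in bot.find_in(c,q)[:3]: print(q,r['score'],np.round(r['position'],3),proj(F[c],r['position']))
s=bot.observe();print(s['clock'],s['position'],s['tool_rot'])
cv2.imwrite('pics/both.png',np.hstack([F['side']['img'],F['top']['img']])[:,:,::-1])
E
```

```text
side 53.0890028711835 269.77555955850585 212.68538654726976 [ 0.67  -0.323  1.098]
hook_grip 0.85 [ 0.448 -0.183  0.031] [248.  244.7]
hook_grip 0.23 [ 0.695 -0.162  0.182] [329.9 303.6]
hook_crook 0.79 [ 0.436 -0.184  0.032] [244.5 241.7]
mug_mid 0.62 [0.494 0.083 0.037] [331.9 190.4]
shelf_edge 0.58 [ 0.696 -0.16   0.178] [330.6 303.4]
top 50.14661701210542 276.15461175846787 213.3267223770317 [ 0.271 -0.075  1.023]
hook_grip 0.93 [ 0.424 -0.186  0.032] [322.5 239.1]
hook_crook 0.84 [ 0.423 -0.174  0.03 ] [317.5 240.4]
mug_mid 0.85 [ 0.608 -0.067  0.028] [263.3 165.8]
mug_mid 0.85 [0.494 0.079 0.032] [202.6 218.3]
jar_mid 0.72 [0.595 0.064 0.081] [203.6 168.7]
jar_mid 0.69 [ 0.607 -0.068  0.024] [263.7 167. ]
can_mid 0.95 [ 0.628 -0.223  0.051] [330.2 148.8]
shelf_edge 0.66 [ 0.674 -0.124  0.18 ] [286.4 108.9]
0.7 [ 0.28123547 -0.55813526  0.23129751] [-3.14154840e+00  2.55180367e-05  4.66777734e-01]
```

View pics/side0.png

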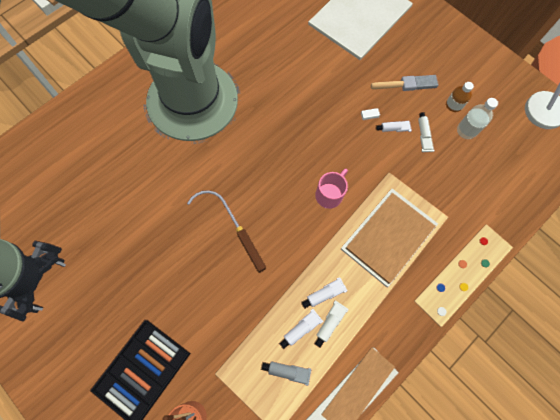

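View pics/top0.png

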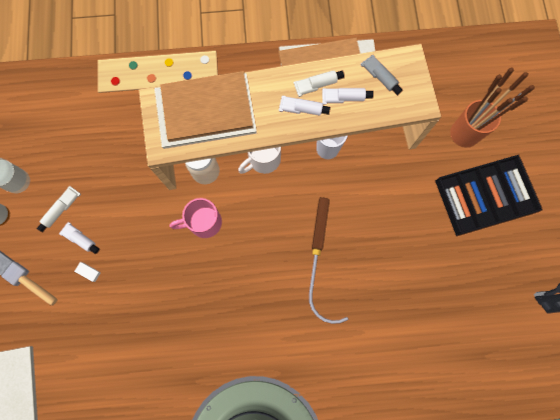

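The side view shows the pink mug (332,190), the hook with its handle at (252,250) and its crook at (200,195), and the shelf, which hides the things under it. In the top view:
- **Mug candidates:** a white mug at (265,157) with its handle left and towards the robot; a pink mug at (202,219), the look-alike; the jar at (203,168); the can at (330,145).
- **Choice:** the white one at (265,157). I'll check it in a close crop.

```bash
python3 - <<'E'
from h import *
i=cv2.imread('pics/top0.png')
a=cv2.resize(i[90:190,130:450],None,fx=2.5,fy=2.5,interpolation=cv2.INTER_CUBIC)
b=cv2.resize(i[190:330,270:370],None,fx=2.3,fy=2.3,interpolation=cv2.INTER_CUBIC)
s=cv2.imread('pics/side0.png')
c=cv2.resize(s[180:280,180:280],None,fx=3.2,fy=3.2,interpolation=cv2.INTER_CUBIC)
o=np.zeros((600,800,3),np.uint8); o[:250]=a; o[255:255+b.shape[0],:230]=b; o[255:575,250:570]=c
cv2.imwrite('pics/crop1.png',o)
E
```

```text
(no output)
```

View pics/crop1.png

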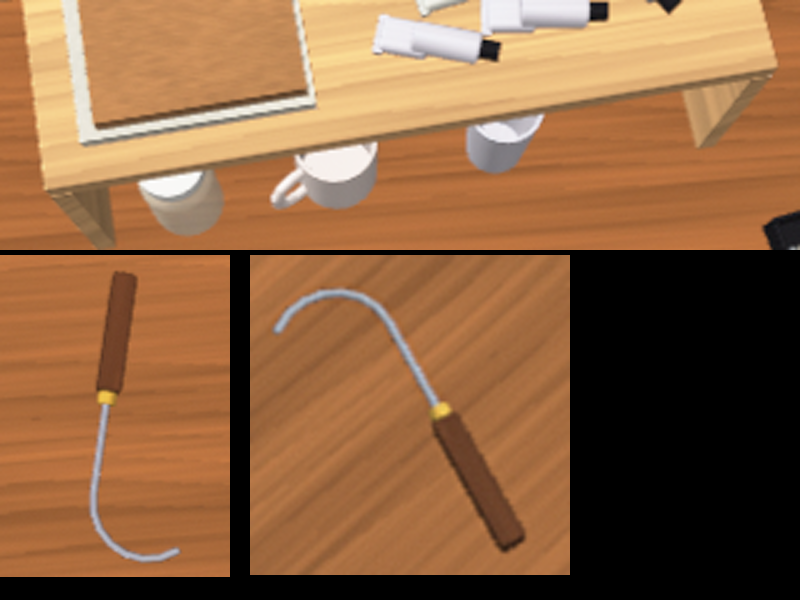

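The crop confirms the white mug, with its foot at crop (338,207), its rim spanning crop columns 297–377 and its handle to the left-front. The jar (183,195) stands to its left and the can (500,150) to its right. The hook's handle ends are at (124,272) and (109,392).

```bash
python3 - <<'E'
from h import *
T=grab('top');S=grab('side')
A=lambda u,v:(130+u/2.5,90+v/2.5); B=lambda u,v:(270+u/2.3,190+(v-255)/2.3); C=lambda u,v:(180+(u-250)/3.2,180+(v-255)/3.2)
def tri(p,q):
    o1,d1=ray(T,*p);o2,d2=ray(S,*q)
    t=np.linalg.lstsq(np.c_[d1,-d2],o2-o1,rcond=None)[0]; a=o1+d1*t[0];b=o2+d2*t[1]; return (a+b)/2,np.linalg.norm(a-b)
for n,p,q in[('back',(124,274),(511,543)),('ferr',(106,398),(441,410)),('tip',(178,550),(278,330))]: print(n,tri(B(*p),C(*q)),onz(T,*B(*p),.016),onz(S,*C(*q),.016))
l,r=onz(T,*A(48,190),.178),onz(T,*A(777,70),.178);print('shelf top front corners',l,r,'mid',(l+r)/2,np.linalg.norm(l-r),'yaw',np.arctan2(-(l-r)[0],(l-r)[1]))
for n,p,z in[('foot',(338,207),0),('rimfront',(335,179),.08),('rimL',(297,150),.08),('rimR',(377,150),.08),('canfoot',(493,171),0),('canrimR',(543,115),.1),('jarfoot',(188,234),0),('mughandle',(275,205),.04)]: print(n,onz(T,*A(*p),z).round(4))
E
```

```text
back (array([ 0.51976588, -0.20075274,  0.02217118]), np.float64(0.0014714120906466654)) [ 0.52169034 -0.20090164  0.016     ] [ 0.51851836 -0.20068675  0.016     ]
ferr (array([ 0.39800037, -0.16851743,  0.02287024]), np.float64(0.0018391235031159148)) [ 0.39838166 -0.16994759  0.016     ] [ 0.39675564 -0.16675129  0.016     ]
tip (array([ 0.24920057, -0.22147814,  0.01831014]), np.float64(0.0030395028160179398)) [ 0.24831419 -0.2231056   0.016     ] [ 0.24921073 -0.22002184  0.016     ]
shelf top front corners [0.5762938  0.15676979 0.178     ] [ 0.62784932 -0.43370024  0.178     ] mid [ 0.60207156 -0.13846522  0.178     ] 0.592716483473502 yaw 0.08709181358865728
foot [ 0.5999 -0.0702  0.    ]
rimfront [ 0.6002 -0.0699  0.08  ]
rimL [ 0.6302 -0.0383  0.08  ]
rimR [ 0.6241 -0.1092  0.08  ]
canfoot [ 0.6232 -0.2213  0.    ]
canrimR [ 0.6364 -0.2562  0.1   ]
jarfoot [0.5853 0.0738 0.    ]
mughandle [ 0.5939 -0.0129  0.04  ]
```

Emit:
apply_moves(
  claw=[0.08,0.08,0.08,0.08,0.08,0.08,0.08,0.08,0.08,0.08,0.08,0.08,0.08,0.08,0.08,0.08,0.08,0.08,0.08,0.08],
  xyz=[
    [0.0235,-0.018,0.004],
    [0.0235,-0.018,0.004],
    [0.0235,-0.018,0.004],
    [0.0235,-0.018,0.004],
    [0.0235,-0.018,0.004],
    [0.0235,-0.018,0.004],
    [0.0235,-0.018,0.004],
    [0.0235,-0.018,0.004],
    [0.0235,-0.018,0.004],
    [0.0235,-0.018,0.004],
    [0.0235,-0.018,0.004],
    [0.0235,-0.018,0.004],
    [0.0235,-0.018,0.004],
    [0.0235,-0.018,0.004],
    [0,0,0],
    [0,0,0],
    [0,0,0],
    [0,0,0],
    [0,0,0],
    [0,0,0],
  ],
  twist=[
    [0,0,0],
    [0,0,0],
    [0,0,0],
    [0,0,0],
    [0,0,0],
    [0,0,0],
    [0,0,0],
    [0,0,0],
    [0,0,0],
    [0,0,0],
    [0,0,0],
    [0,0,0],
    [0,0,0],
    [0,0,0],
    [0,0,-0.14],
    [0,0,-0.14],
    [0,0,-0.14],
    [0,0,-0.14],
    [0,0,-0.14],
    [0,0,-0.14],
  ],
  force=80,
)

```text
clock: 2.8
position: [0.4617, -0.1851, 0.1754]
tool_rot: [3.141, 0.0, 1.312]
force: [-0.4, -0.0, 0.1]
grip_width: 0.0796
finger_force: 0.0
```

Emit:
apply_moves(
  claw=[0.08,0.08,0.08,0.08,0.08,0.08,0.08,0.08,0.08,0.08,0.08,0.08,0.08],
  xyz=[
    [0,0,0],
    [0,0,0],
    [0,0,0],
    [0,0,0],
    [0,0,0],
    [0,0,0],
    [0,0,0],
    [0,0,0],
    [0,0,0],
    [0,0,0],
    [0,0,0],
    [0,0,0],
    [0,0,0],
  ],
  twist=[
    [0,0,-0.14],
    [0,0,-0.14],
    [0,0,-0.14],
    [0,0,-0.14],
    [0,0,-0.14],
    [0,0,-0.14],
    [0,0,-0.14],
    [0,0,-0.14],
    [0,0,-0.14],
    [0,0,-0.14],
    [0,0,-0.14],
    [0,0,-0.04],
    [0,0,0],
  ],
)

```text
clock: 4.1
position: [0.4616, -0.1853, 0.1753]
tool_rot: [3.141, 0.0, 2.887]
force: [-0.1, 0.1, 0.0]
grip_width: 0.0797
finger_force: 0.0
```

```bash
python3 - <<'E'
from h import *
s=bot.observe();print(s['clock'],s['position'],s['tool_rot'],s['qpos'])
f=grab('wrist','w1');V=f['view'];F=210/np.tan(np.radians(f['vfov']/2))
print(F,f['cx'],f['cy'],(-V[:3,:3].T@V[:3,3]))
for p in[(.462,-.1855,.032),(.5198,-.2007,.022),(.398,-.1685,.022),(.249,-.221,.016)]:
    c=V@np.append(p,1);x,y,z=c[0],-c[1],-c[2];r=np.hypot(x,y);t=np.arctan2(r,z);print(p,f['cx']+F*t*x/r,f['cy']+F*t*y/r)
E
```

```text
4.1 [ 0.46162736 -0.18526489  0.17530395] [3.14148284e+00 6.06602577e-05 2.88693730e+00] [ 0.81385569  0.47860292 -0.72415758  1.95969291  0.41593646  0.85548974
  1.18247256]
325.19226210127806 275.6755485323763 213.67721085004328 [ 0.39508786 -0.16791572  0.31829312]
(0.462, -0.1855, 0.032) 275.47512263928286 200.97356229525323
(0.5198, -0.2007, 0.022) 275.3449710449496 257.3541069293264
(0.398, -0.1685, 0.022) 275.83372467232135 127.12223685693093
(0.249, -0.221, 0.016) 183.56788239102906 -0.9823897456455484
```

View pics/w1.png

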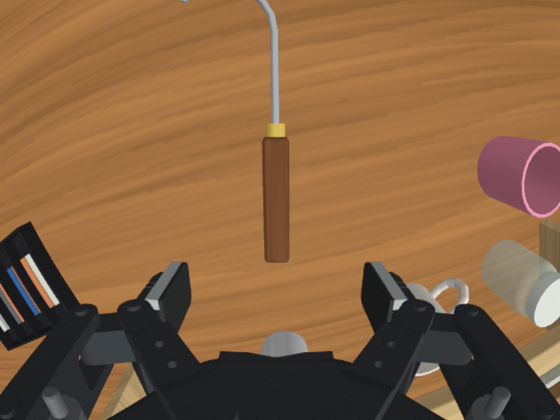

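The wrist view shows the handle from (276,137) to (276,262), centred between the fingers, as predicted. I'll go down and grip.

Emit:
apply_moves(
  claw=[0.08,0.08,0.08,0.08,0.08,0.08,0.08,0.08,0.08,0.08,0.0,0.0,0.0,0.0,0.0,0.0,0.0,0.0,0.0],
  xyz=[
    [0,0,0.02],
    [0,0,0.02],
    [0,0,0.02],
    [0,0,0.02],
    [0,0,0.02],
    [0,0,0.02],
    [0,0,0.02],
    [0,0,0.02],
    [0,0,0.01],
    [0,0,0],
    [0,0,0],
    [0,0,0],
    [0,0,0],
    [0,0,0],
    [0,0,0],
    [0,0,0],
    [0,0,0],
    [0,0,0],
    [0,0,0],
  ],
  twist=[
    [0,0,0],
    [0,0,0],
    [0,0,0],
    [0,0,0],
    [0,0,0],
    [0,0,0],
    [0,0,0],
    [0,0,0],
    [0,0,0],
    [0,0,0],
    [0,0,0],
    [0,0,0],
    [0,0,0],
    [0,0,0],
    [0,0,0],
    [0,0,0],
    [0,0,0],
    [0,0,0],
    [0,0,0],
  ],
  force=90,
)

```text
clock: 6.05
position: [0.4619, -0.1853, 0.0061]
tool_rot: [-3.141, 0.001, 2.887]
force: [-3.4, 0.3, 15.8]
grip_width: 0.0224
finger_force: 89.3
```

Emit:
apply_moves(
  claw=[0,0,0,0,0,0,0,0,0,0,0,0,0,0,0,0,0,0,0,0],
  xyz=[
    [0,0,-0.01],
    [0,0,-0.015],
    [0,0,-0.015],
    [0,0,-0.02],
    [0,0,-0.02],
    [0,0,-0.02],
    [0,0,0],
    [0,0,0],
    [0,0,0],
    [0,0,0],
    [0,0,0],
    [0,0,0],
    [0,0,0],
    [0,0,0],
    [0,0,0],
    [0,0,0],
    [0,0,0],
    [0,0,0],
    [0,0,0],
    [0,0,0],
  ],
  twist=[
    [0,0,0],
    [0,0,0],
    [0,0,0],
    [0,0,0],
    [0,0,0],
    [0,0,0],
    [0,0,0.07],
    [0,0,0.12],
    [0,0,0.12],
    [0,0,0.12],
    [0,0,0.12],
    [0,0,0.12],
    [0,0,0.12],
    [0,0,0.12],
    [0,0,0.12],
    [0,0,0.12],
    [0,0,0.12],
    [0,0,0.12],
    [0,0,0.12],
    [0,0,0.12],
  ],
)

```text
clock: 8.05
position: [0.4619, -0.1848, 0.1065]
tool_rot: [3.141, -0.001, 1.252]
force: [-0.7, 0.6, -1.7]
grip_width: 0.0226
finger_force: 88.3
```

Emit:
apply_moves(
  claw=[0,0,0,0,0,0,0,0,0,0],
  xyz=[
    [0,0,0],
    [0,0,0],
    [0,0,0],
    [0,0,0],
    [0,0,0],
    [0,0,0],
    [0,0,0],
    [0,0,0],
    [0,0,0],
    [0,0,0],
  ],
  twist=[
    [0,0,0.12],
    [0,0,0.12],
    [0,0,0.12],
    [0,0,0.12],
    [0,0,0.12],
    [0,0,0.12],
    [0,0,0.12],
    [0,0,0.12],
    [0,0,0.02],
    [0,0,0],
  ],
)

```text
clock: 9.05
position: [0.4619, -0.1847, 0.1059]
tool_rot: [-3.141, -0.001, 0.279]
force: [0.3, 0.6, -1.4]
grip_width: 0.0224
finger_force: 88.2
```

```bash
cat >> h.py <<'E'
def wproj(f,p):
    V=f['view'];F=210/np.tan(np.radians(f['vfov']/2));c=V@np.append(p,1);x,y,z=c[0],-c[1],-c[2];r=np.hypot(x,y);t=np.arctan2(r,z);return np.round([f['cx']+F*t*x/r,f['cy']+F*t*y/r],1)
E
python3 - <<'E'
from h import *
s=bot.observe();print(s['clock'],s['position'],s['tool_rot'],s['qpos'],s['force'])
f=grab('wrist','w2');t=grab('top','t2')
y=s['tool_rot'][2];p=s['position']
R=lambda a,b,z:(p[0]+np.cos(y)*a-np.sin(y)*b,p[1]+np.sin(y)*a+np.cos(y)*b,z)
for n,q in dict(tip=R(.2,.085,.116),ferr=R(.066,0,.116),bend=R(.16,0,.116),crook=R(.16,.052,.116)).items(): print(n,wproj(f,q),proj(t,q))
for n,q in dict(mugtop=(.636,-.073,.08),mugfoot=(.600,-.07,0),mugrimfront=(.6,-.07,.08)).items(): print(n,wproj(f,q))
o=np.zeros((600,560,3),np.uint8);o[:420]=f['img'];o[420:600]=t['img'][60:240]
cv2.imwrite('pics/c2.png',o[:,:,::-1])
E
```

```text
9.05 [ 0.46187893 -0.18470764  0.10593665] [-3.14122817e+00 -9.44307079e-04  2.79488523e-01] [ 0.23277906  0.51087073  0.03815121  2.0400077  -0.03493128  0.59068865
 -0.99624038] [ 0.29034482  0.64505116 -1.38980202]
tip [ 108.9 -103.8] [252.1 143.5]
ferr [275.3 132. ] [312.1 186. ]
bend [275.3 -70.6] [295.8 146.5]
crook [160.1 -60.2] [273.1 154.7]
mugtop [173.2 -79.2]
mugfoot [183.5  10.7]
mugrimfront [147.2 -30.6]
```

View pics/c2.png

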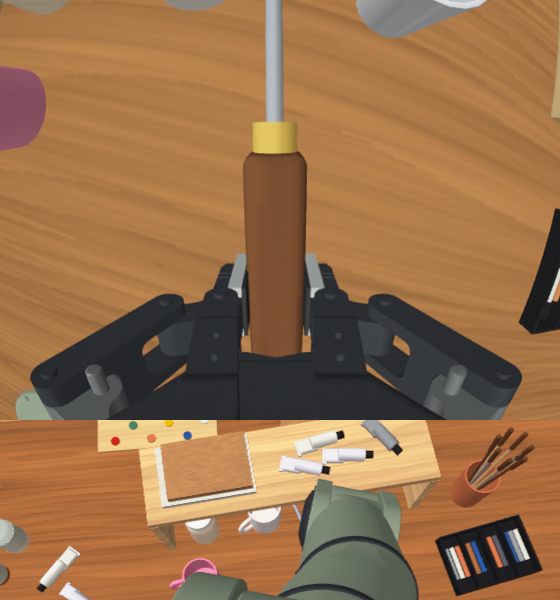

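The wrist view shows the hook held level and straight, with its ferrule at (275,137). That puts it about 3 mm farther back than nominal. The mug's foot shows at (195,8). The top view shows the mug and jar untouched. I'll check the mug foot from this second view.

```bash
python3 - <<'E'
from h import *
f=grab('wrist');im=f['img'];V=f['view'];R=V[:3,:3];F=210/np.tan(np.radians(f['vfov']/2))
hsv=cv2.cvtColor(im,cv2.COLOR_RGB2HSV)
def onzw(u,v,z):
    a=np.array([u-f['cx'],v-f['cy']]);r=np.hypot(*a);t=r/F
    d=R.T@np.array([np.sin(t)*a[0]/r,-np.sin(t)*a[1]/r,-np.cos(t)]);o=-R.T@V[:3,3];return (o+d*(z-o[2])/d[2]).round(4)
for rng in((140,250),(350,490),(0,90)):
  m=(hsv[:,:,1]<70)&(np.arange(560)>rng[0])&(np.arange(560)<rng[1])[None]
  for v in range(0,40,3):
    c=np.where(m[v])[0]
    if len(c)>3: print(v,c.min(),c.max(),onzw(c.min(),v,0),onzw(c.max(),v,0))
E
```

```text
0 165 223 [ 0.6068 -0.0515  0.    ] [ 0.6146 -0.0988  0.    ]
3 168 218 [ 0.6045 -0.055   0.    ] [ 0.6113 -0.0957  0.    ]
6 174 212 [ 0.6026 -0.061   0.    ] [ 0.6078 -0.0919  0.    ]
9 184 200 [ 0.6013 -0.0702  0.    ] [ 0.6035 -0.0832  0.    ]
0 356 486 [ 0.6452 -0.1978  0.    ] [ 0.7047 -0.3119  0.    ]
3 356 482 [ 0.6426 -0.1984  0.    ] [ 0.6989 -0.3081 -0.    ]
6 357 477 [ 0.6402 -0.1998 -0.    ] [ 0.6927 -0.3034  0.    ]
9 358 469 [ 0.6379 -0.2012 -0.    ] [ 0.6849 -0.2958  0.    ]
12 358 461 [ 0.6354 -0.2019  0.    ] [ 0.6775 -0.2885  0.    ]
15 360 453 [ 0.6334 -0.2041  0.    ] [ 0.6704 -0.2814  0.    ]
18 362 446 [ 0.6315 -0.2062  0.    ] [ 0.6641 -0.2755  0.    ]
21 363 438 [ 0.6292 -0.2076  0.    ] [ 0.6575 -0.2689  0.    ]
24 366 431 [ 0.6276 -0.2105  0.    ] [ 0.6517 -0.2633  0.    ]
27 369 423 [ 0.6261 -0.2135  0.    ] [ 0.6456 -0.257   0.    ]
30 373 416 [ 0.6248 -0.2172  0.    ] [ 0.6401 -0.2516  0.    ]
33 378 409 [ 0.6239 -0.2217  0.    ] [ 0.6348 -0.2464  0.    ]
36 387 401 [ 0.6244 -0.2293  0.    ] [ 0.6293 -0.2405  0.    ]
0 1 67 [0.6027 0.15   0.    ] [ 0.6005  0.0493 -0.    ]
3 9 64 [0.5986 0.1337 0.    ] [0.5974 0.0518 0.    ]
6 18 61 [0.5948 0.1167 0.    ] [0.5944 0.0543 0.    ]
9 26 57 [ 0.5914  0.1023 -0.    ] [0.5913 0.0582 0.    ]
12 35 50 [0.5881 0.0873 0.    ] [0.5882 0.0662 0.    ]
```

Emit:
apply_moves(
  claw=[0,0,0,0,0,0,0,0,0,0,0,0,0],
  xyz=[
    [0.011,-0.0016,0],
    [0.011,-0.0016,0],
    [0.011,-0.0016,0],
    [0.011,-0.0016,0],
    [0,0,0],
    [0,0,0.007],
    [0,0,0.007],
    [0,0,0.007],
    [0,0,0.007],
    [0,0,0.006],
    [0,0,0.005],
    [0,0,0.005],
    [0,0,0],
  ],
  twist=[
    [0,0,0],
    [0,0,0],
    [0,0,0],
    [0,0,0],
    [0,0,0],
    [0,0,0],
    [0,0,0],
    [0,0,0],
    [0,0,0],
    [0,0,0],
    [0,0,0],
    [0,0,0],
    [0,0,0],
  ],
)

```text
clock: 10.5
position: [0.502, -0.1668, 0.0607]
tool_rot: [-3.141, 0.001, 0.277]
force: [0.1, -0.8, -1.0]
grip_width: 0.0225
finger_force: 88.2
```

Emit:
apply_moves(
  claw=[0,0,0,0,0,0,0,0,0],
  xyz=[
    [0,0,0.006],
    [0,0,0.007],
    [0,0,0.007],
    [0,0,0.007],
    [0,0,0.007],
    [0,0,0.007],
    [0,0,0.006],
    [0,0,0.003],
    [0,0,0],
  ],
  twist=[
    [0,0,0],
    [0,0,0],
    [0,0,0],
    [0,0,0],
    [0,0,0],
    [0,0,0],
    [0,0,0],
    [0,0,0],
    [0,0,0],
  ],
)

```text
clock: 11.4
position: [0.502, -0.1668, 0.0109]
tool_rot: [-3.141, 0.001, 0.277]
force: [0.4, -0.6, -1.0]
grip_width: 0.0225
finger_force: 88.2
```

```bash
python3 - <<'E'
from h import *
f=grab('wrist');t=grab('top');s=grab('side')
o=np.zeros((600,800,3),np.uint8);o[:300,:400]=cv2.resize(f['img'],(400,300));o[:300,400:]=cv2.resize(t['img'],(400,300));
o[300:,:400]=cv2.resize(s['img'],(400,300)); o[300:,400:]=cv2.resize(t['img'][80:230,180:380],(400,300))
cv2.imwrite('pics/c3.png',o[:,:,::-1])
E
```

```text
(no output)
```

View pics/c3.png

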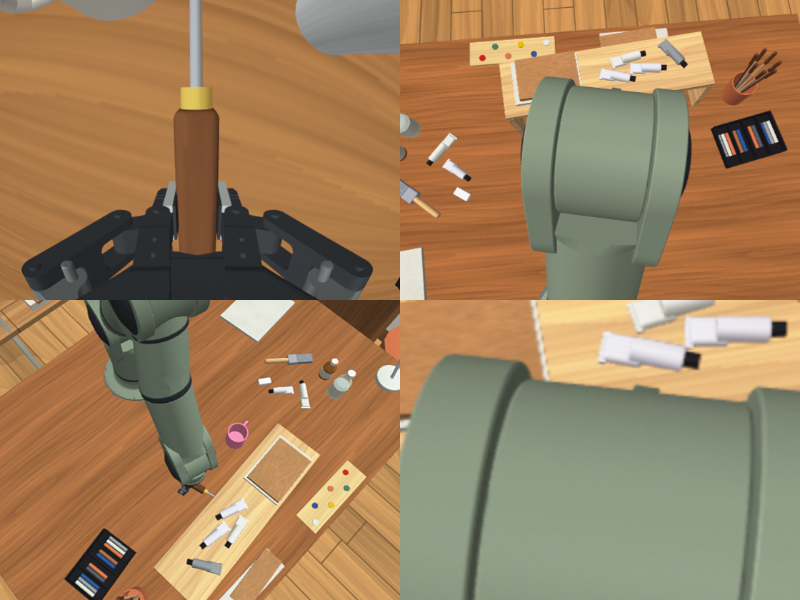

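The gripper and hook are clear of everything, with no contact force. The mug sits at the upper left of the wrist view, left of the rod, and the can at the right. Dragging slowly now.

Emit:
apply_moves(
  claw=[0,0,0,0,0,0,0,0,0,0,0,0,0,0,0],
  xyz=[
    [-0.002,-0.0004,0],
    [-0.003,-0.0006,0],
    [-0.004,-0.0008,0],
    [-0.004,-0.0008,0],
    [-0.004,-0.0008,0],
    [-0.004,-0.0008,0],
    [-0.004,-0.0008,0],
    [-0.004,-0.0008,0],
    [-0.004,-0.0008,0],
    [-0.004,-0.0008,0],
    [-0.004,-0.0008,0],
    [-0.004,-0.0008,0],
    [-0.004,-0.0008,0],
    [-0.004,-0.0008,0],
    [-0.004,-0.0008,0],
  ],
  twist=[
    [0,0,0],
    [0,0,0],
    [0,0,0],
    [0,0,0],
    [0,0,0],
    [0,0,0],
    [0,0,0],
    [0,0,0],
    [0,0,0],
    [0,0,0],
    [0,0,0],
    [0,0,0],
    [0,0,0],
    [0,0,0],
    [0,0,0],
  ],
)

```text
clock: 13.05
position: [0.4439, -0.1715, 0.0113]
tool_rot: [-3.142, 0.0, 0.277]
force: [1.6, -0.4, -1.8]
grip_width: 0.0225
finger_force: 88.1
```

```bash
python3 - <<'E'
from h import *
f=grab('wrist');t=grab('top')
print(bot.observe()['clock'])
for c in('wrist','top'):
  for r in bot.find_in(c,'mug_mid'): print(c,r['score'],np.round(r['position'],3))
o=np.hstack([cv2.resize(f['img'],(400,300)),cv2.resize(t['img'],(400,300))])
cv2.imwrite('pics/c4.png',o[:,:,::-1])
E
```

```text
13.15
wrist 0.79 [ 0.552 -0.085  0.007]
top 0.69 [0.484 0.129 0.069]
```

View pics/c4.png

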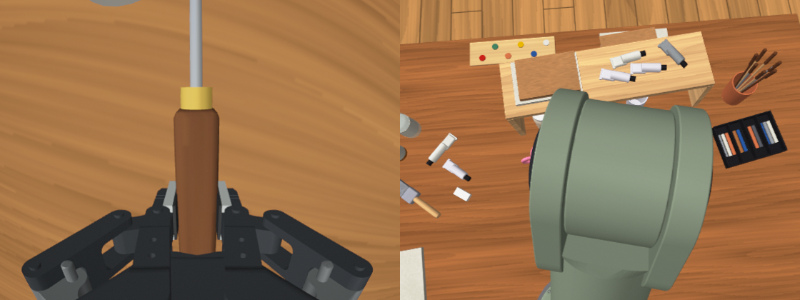

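The mug is following: its foot is at wrist crop (117,0) and its front at x≈0.552.

Emit:
apply_moves(
  claw=[0,0,0,0,0,0,0,0,0,0,0,0,0,0,0,0,0],
  xyz=[
    [-0.004,-0.0008,0],
    [-0.004,-0.0008,0],
    [-0.004,-0.0008,0],
    [-0.004,-0.0008,0],
    [-0.004,-0.0008,0],
    [-0.004,-0.0008,0],
    [-0.004,-0.0008,0],
    [-0.004,-0.0008,0],
    [-0.004,-0.0008,0],
    [-0.004,-0.0008,0],
    [-0.004,-0.0008,0],
    [-0.004,-0.0008,0],
    [-0.004,-0.0008,0],
    [-0.004,-0.0008,0],
    [-0.003,-0.0006,0],
    [-0.002,-0.0004,0],
    [0,0,0],
  ],
  twist=[
    [0,0,0],
    [0,0,0],
    [0,0,0],
    [0,0,0],
    [0,0,0],
    [0,0,0],
    [0,0,0],
    [0,0,0],
    [0,0,0],
    [0,0,0],
    [0,0,0],
    [0,0,0],
    [0,0,0],
    [0,0,0],
    [0,0,0],
    [0,0,0],
    [0,0,0],
  ],
)

```text
clock: 14.95
position: [0.3819, -0.1764, 0.0113]
tool_rot: [-3.141, 0.0, 0.277]
force: [0.5, -0.5, -2.0]
grip_width: 0.0222
finger_force: 88.2
```

```bash
python3 - <<'E'
from h import *
f=grab('wrist');t=grab('top');s=grab('side')
for c in('wrist','top','side'):
  for r in bot.find_in(c,'mug_mid'): print(c,r['score'],np.round(r['position'],3))
o=np.zeros((600,800,3),np.uint8);o[:300,:400]=cv2.resize(f['img'],(400,300));o[:300,400:]=cv2.resize(t['img'],(400,300))
o[300:,200:600]=cv2.resize(s['img'][120:330,160:440],(400,300))
cv2.imwrite('pics/c5.png',o[:,:,::-1])
E
```

```text
wrist 0.96 [ 0.487 -0.09   0.006]
top 0.74 [0.503 0.084 0.029]
side 0.6 [ 0.525 -0.072  0.028]
side 0.56 [0.491 0.084 0.04 ]
```

View pics/c5.png

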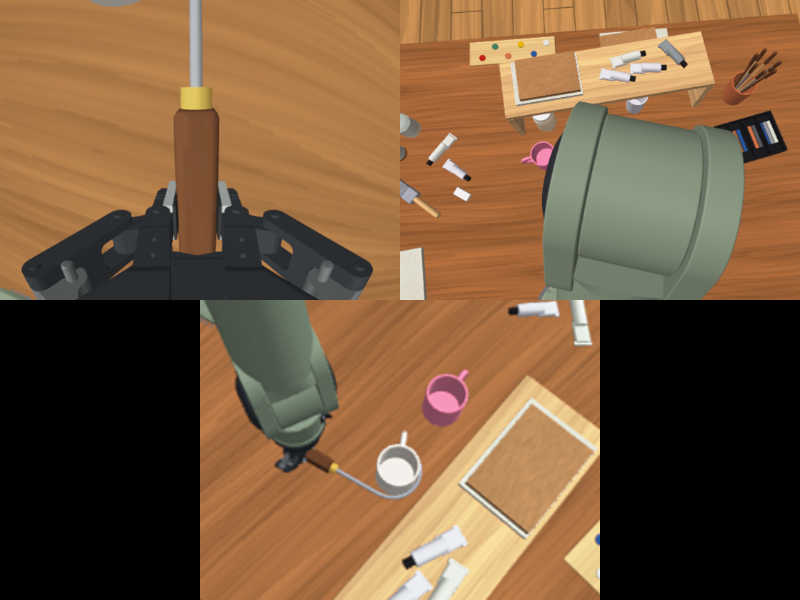

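The side view shows the white mug upright inside the crook at crop (398,468), clear in front of the shelf, with the pink mug apart from it. The mug axis is at about (0.525, -0.08), roughly 70 mm in front of the edge. I'll slacken the hook, set it down and let go.

Emit:
apply_moves(
  claw=[0,0,0,0,0,0,0.03,0.04,0.05,0.06,0.06,0.06,0.06,0.06],
  xyz=[
    [0.002,0,0],
    [0.002,0,0],
    [0,0,0.002],
    [0,0,0.0015],
    [0,0,0.001],
    [0,0,0],
    [0,0,0],
    [0,0,0],
    [0,0,0],
    [0,0,0],
    [0,0,0],
    [0,0,0],
    [0,0,0],
    [0,0,0],
  ],
  twist=[
    [0,0,0],
    [0,0,0],
    [0,0,0],
    [0,0,0],
    [0,0,0],
    [0,0,0],
    [0,0,0],
    [0,0,0],
    [0,0,0],
    [0,0,0],
    [0,0,0],
    [0,0,0],
    [0,0,0],
    [0,0,0],
  ],
)

```text
clock: 16.65
position: [0.3861, -0.1753, 0.0068]
tool_rot: [-3.142, 0.0, 0.277]
force: [0.2, -0.7, -0.3]
grip_width: 0.0601
finger_force: 0.0
```

Emit:
apply_moves(
  claw=[0.06,0.06,0.06,0.06,0.06,0.06,0.06,0.06,0.06,0.06,0.06,0.06,0.06,0.06,0.06,0.06,0.06,0.06,0.06,0.06],
  xyz=[
    [0,0,-0.005],
    [0,0,-0.01],
    [0,0,-0.01],
    [0,0,-0.01],
    [0,0,-0.015],
    [0,0,-0.02],
    [0,0,-0.02],
    [0,0,-0.02],
    [0,0,-0.02],
    [0,0,-0.02],
    [0,0.02,0],
    [0,0.02,0],
    [0,0.02,0],
    [0,0.02,0],
    [0,0.02,0],
    [0,0.02,0],
    [0,0.02,0],
    [0,0.02,0],
    [0,0.02,0],
    [0,0.02,0],
  ],
  twist=[
    [0,0,0],
    [0,0,0],
    [0,0,0],
    [0,0,0],
    [0,0,0],
    [0,0,0],
    [0,0,0],
    [0,0,0],
    [0,0,0],
    [0,0,0],
    [0,0,0],
    [0,0,0],
    [0,0,0],
    [0,0,0],
    [0,0,0],
    [0,0,0],
    [0,0,0],
    [0,0,0],
    [0,0,0],
    [0,0,0],
  ],
)

```text
clock: 18.65
position: [0.4408, -0.3684, 0.1578]
tool_rot: [3.141, -0.0, 0.277]
force: [-0.0, 0.3, -0.8]
grip_width: 0.0596
finger_force: 0.0
```

```bash
python3 - <<'E'
from h import *
t=grab('top');s=grab('side')
for c in('top','side'):
  for q in('mug_mid','jar_mid','can_mid','hook_grip'):
    for r in bot.find_in(c,q)[:2]: print(c,q,r['score'],np.round(r['position'],3))
o=np.hstack([cv2.resize(t['img'],(400,300)),cv2.resize(s['img'][120:330,160:440],(400,300))])
cv2.imwrite('pics/c6.png',o[:,:,::-1])
E
```

```text
top mug_mid 0.74 [0.497 0.079 0.035]
top mug_mid 0.73 [ 0.529 -0.081  0.03 ]
top jar_mid 0.91 [0.597 0.065 0.079]
top can_mid 0.56 [ 0.628 -0.223  0.046]
top hook_grip 0.97 [ 0.396 -0.174  0.034]
side mug_mid 0.96 [0.494 0.085 0.038]
side mug_mid 0.65 [ 0.526 -0.071  0.024]
side jar_mid 0.34 [ 0.422 -0.171  0.032]
side hook_grip 0.7 [ 0.421 -0.17   0.033]
```

View pics/c6.png

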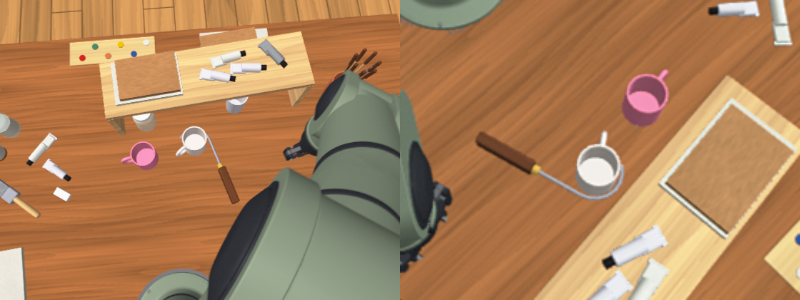

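The mug stands clear at (193,140), the hook lies flat beside it, and the jar and can have not moved.

```bash
python3 -c "
from workcell import bot
s=bot.observe();print(s['force'],abs(s['qd']).max());print(bot.job_done())"
```

```text
[ 0.05141391  0.15747464 -0.78145031] 0.0037190425447848753
the job is handed in; nothing more can be done
None
```

The job is handed in at about 19 s: the white mug stands upright about 70 mm in front of the shelf edge, the hook lies on the table released, and the jar and can measure where they stood; the hand-in returned no verdict.

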